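# Push the valve handwheel into the V stop and switch on its magnet

### The job

Push the cast iron handwheel flat along the bench, without lifting or tipping it, into the yellow V stop until its rim rests against both fences. Only then push the black toggle on the grey box fully over, away from the robot, to switch on the magnet that is to hold the wheel. Leave the wheel seated and all the other things where they are.

Things in the scene. Friction and masses are not known exactly. Their poses are not given: they have to be found in the camera images.
- handwheel: cast iron valve handwheel, dark grey, loose, lying flat: round rim of 126 mm outside diameter made of a 22 mm thick round bar (rim from the bench up to 22 mm), five thin spokes and a 36 mm diameter hub 29 mm high; 0.5 to 0.8 kg, slides with a few newtons. Origin: centre of its underside, on the bench; z up, yaw has no meaning
- vstop: fixed V stop: two yellow fences at right angles, each 105 mm long, 12 thick, 30 high; dark flush magnet disc between them. Origin: on the bench at the disc's middle, where the wheel's centre lies when its rim touches both fences. Its +y points into the V, to the inner apex 89 mm off; the V opens towards -y; the fences run at 45 degrees to y, inner faces ending at x = +-74, y = +15 mm
- switchbox: fixed grey metal switch box, 80 mm (its x) by 100 mm (its y), 50 mm high; origin at the centre of its underside, on the bench; its x axis points roughly away from the robot. On its top centre a dark steel block 70 x 50 x 25 mm carries the toggle, whose pivot lies 72 mm above the origin, along the box's y axis
- toggle (a joint): angle of the black toggle, rad: 0 = off, leaning 0.5 rad towards the box's -x (the robot's side); 1.0 = fully over, leaning 0.5 rad towards the box's +x. Starts between 0 and 0.12. Stays where it is left; about 1.5 N at the ball moves it
- toggle_tip (a point): centre of the toggle's black ball, 26 mm in diameter, at the end of a 10 mm thick steel stem, 50 mm from the pivot (116 mm above the bench when off, 122 mm upright)
- float: red plastic float, 72 mm diameter, 64 mm high with a brass stem to 94 mm, standing loose; origin at the centre of its underside; leave alone
- nozzle: brass nozzle standing upright, 48 mm diameter, 102 mm high, loose; origin at the centre of its underside; leave alone
- grease_tin: green tin, 66 mm diameter, 70 mm high, loose; origin at the centre of its underside; leave alone
- spanner: chrome spanner lying flat along its x axis, 180 mm long, 38 mm wide, 8 mm high, loose; origin under its middle; leave alone
- coupling: galvanised pipe coupling (open ring), 60 mm diameter, 45 mm high, loose; origin at the centre of its underside; leave alone
- flange: dark steel flange, 84 mm diameter, 42 mm high, loose; origin at the centre of its underside; leave alone
Things that resemble listed ones, but are neither listed nor needed, are in the scene too. What is shaped like the handwheel but pink or red is not meant.

How it is judged:
By the outcome, as a careful person would: the job done as asked, in the order asked, and still so for the second after the job is handed in, with the robot touching nothing.
It also fails if it takes over 72 s, if anything falls off the work surface, if the arm or the gripper's body presses on something with over 40 N, if the wrist force passes 120 N, or if a joint passes its speed limit or range.

### The arm

A 6-joint arm with a two-finger parallel gripper is mounted at the origin on the work surface. World frame = base frame: x ahead of the robot, y to its left, z up, the work surface at z = 0. Lengths are in m, angles in rad, forces in N, time in s.
With the tool pointing down it reaches from about 0.35 to 0.975 m from the base axis. Payload 4.9 kg.
Tool frame: the origin (TCP) lies midway between the tips of the shut fingers; the grasp point (between the pads) lies ctrl.grip_depth behind it (ctrl.grip_depth is the distance from the TCP to the grasp point, in m); y points along the fingers, z is the direction in which the jaws open and shut, and the axes are right-handed (so a half turn about y gives the same grasp; the last joint's range is limited). The gripper opens to 85 mm and grips with 20 to 120 N. Pads are 22 mm wide; open, the fingers measure 114 mm over their backs; the gripper's body (76 mm by 85 mm) begins 54 mm behind the grasp point. The pads swing forward as they close: fully open they stand 13 mm farther back than shut.
Start: joints at [1.168, 0.053, 1.613, -0, 1.476, -0.119], TCP at [0.175, 0.6, 0.231] pointing down, gripper open.
Joint ranges: [-3.01, 3.01], [-1.01, 2.22], [0.06, 2.58], [-1.02, 4.17], [0.09, 2.62], [-3.14, 3.14]. Speed limits (rad/s): [2.57, 2.57, 3.14, 3.14, 3.14, 3.14].

### API

Orientations are given as a rotation vector (axis times angle).
In Python, from station import ctrl gives the robot as it stands.
- The arm moves only by the tool jog_arm, never from a script. Its argument "moves" is a list of rows, each a list of 6 numbers: the shift along the tool's x, y, z in mm, then the turn, a rotation vector about the tool's x, y, z in rad. In form: [[x, y, z, wx, wy, wz], ...]. A call has 1 to 12 rows; each row shifts and turns the commanded pose from where the row before left it, along the tool's axes as they then stand; what a row does not reach is not made up. A row lasts 1/10 s, in which the tool goes at most 50 mm and 8.59 degrees, less where a joint would pass 70% of its speed; a pose out of reach is approached as far as the arm can. A call is refused whole if a number of a shift passes 50 or a number of a turn 0.15, either way. A call with a gripper value outside its range is refused whole. "grip" is the finger opening in mm, from 0 to 85.4, set as the call begins (left out, the last holds). The fingers move at their own pace and stop on an object; "grip_force" is the grip in N (left out, the last holds). Time passes only in rows, so rows that do not move let the fingers close. It gives the time, the measured TCP pose, the force and the opening at its end, in the units of the state.
- ctrl.get_obs(): the state, without advancing time (a new reading comes with each control period).
- ctrl.get_image(name): name is "scene" or "top" or "wrist"; returns the picture (480x640x3 uint8, red, green, blue); there is no depth.
- ctrl.camera_params(name): a dict with "fx", "fy", "cx", "cy" (pixels), "pose" (4x4, takes a point from camera to world coordinates); the wrist camera has in their place "T_tool_cam" (4x4, takes a point from camera to tool coordinates, whose origin is the TCP and whose axes are the tool frame's). Camera axes: x right, y up, looking along -z (the intrinsics and any distortion apply to the point x, -y, -z); pixel columns grow to the right and rows downward; lengths in m; the calibration is good to about 2 mm. The wrist camera is an equidistant fisheye: a pixel r from the principal point sees the ray r / f radians off the axis. A picture is of the moment at which its call begins: read the wrist's pose just before it. camera_params takes no time and is no camera call.
- ctrl.finish_job(): hands the job in, once; it reports no verdict.
The state is a dict: "t": time; "q": joint angles; "dq": joint speeds; "effort": joint torques, N m; "tool_pos": TCP position; "tool_rot": TCP orientation; "contact_force": force on the tool from outside, world axes, zero at the start; "wrist_torque": the same for the moment, N m; "opening": finger opening in m.
Only numpy, scipy, OpenCV 4.12 (cv2) and the standard library are available. Lean on these libraries where they do the work, as an engineer would, in place of code of your own. Each camera call takes 0.05 s, during which the arm holds its last target. There are 200 camera calls.

## Working session

There is one attempt and no reset: what is moved stays moved. The work goes in short steps, Python scripts to look and compute and a tool call to move; the robot and the scene stay as the last step left them, time stands still between calls to the robot, and variables do not carry over. Pictures are saved under pics/ and viewed, about 8 in all and at most 12, crops included, and the job is handed in when it is done.

Besides the shell and the picture viewer there is one more tool, called after "Request:" as name(argument=value, ...) on one line, values as JSON. jog_arm: Moves the arm, as the interface text tells. Its arguments: {"type":"object","properties":{"moves":{"type":"array","items":{"type":"array","items":{"type":"number"}}},"grip":{"type":"number"},"grip_force":{"type":"number"}},"required":["moves"]}

```bash
mkdir -p pics; cat > h.py <<'E'
import numpy as np, cv2
from station import ctrl
from scipy.spatial.transform import Rotation as R
def ray(name,u,v):
    p=ctrl.camera_params(name);T=np.array(p["pose"])
    d=np.array([(u-p["cx"])/p["fx"],-(v-p["cy"])/p["fy"],-1.])
    return T[:3,3],T[:3,:3]@d
def onz(name,u,v,z):
    o,d=ray(name,u,v);return o+d*(z-o[2])/d[2]
def proj(name,P):
    p=ctrl.camera_params(name);T=np.array(p["pose"]);c=T[:3,:3].T@(np.array(P)-T[:3,3])
    return p["cx"]+p["fx"]*c[0]/-c[2],p["cy"]+p["fy"]*c[1]/c[2]
def two(a,ua,b,ub):
    o1,d1=ray(a,*ua);o2,d2=ray(b,*ub)
    s=np.linalg.lstsq(np.c_[d1,-d2],o2-o1,rcond=None)[0]
    p,q=o1+s[0]*d1,o2+s[1]*d2
    return (p+q)/2,np.linalg.norm(p-q)
def snap(n,f):
    im=ctrl.get_image(n)[:,:,::-1].copy();cv2.imwrite("pics/"+f,im);return im
E
python3 - <<'E'
from h import *
for n in("top","scene"):
    snap(n,n+"1.png");p=ctrl.camera_params(n);print(n,{k:np.round(v,3).tolist() if not isinstance(v,str) else v for k,v in p.items()})
o=ctrl.get_obs();print(o);print(R.from_rotvec(o["tool_rot"]).as_matrix().round(3),ctrl.grip_depth)
E
```

```text
top {'fx': 452.316, 'fy': 452.316, 'cx': 313.233, 'cy': 240.025, 'pose': [[-0.003, 0.988, -0.158, 0.328], [-1.0, -0.004, -0.004, 0.01], [-0.005, 0.158, 0.988, 1.309], [0.0, 0.0, 0.0, 1.0]]}
scene {'fx': 515.938, 'fy': 515.938, 'cx': 316.669, 'cy': 235.263, 'pose': [[0.513, -0.703, 0.491, 1.154], [0.858, 0.428, -0.284, -0.344], [-0.011, 0.567, 0.823, 1.167], [0.0, 0.0, 0.0, 1.0]]}
{'t': 0.1, 'q': array([ 1.16799759e+00,  5.32961403e-02,  1.61415574e+00, -2.65074277e-05,
        1.47601092e+00, -1.19011388e-01]), 'dq': array([-0.00039274, -0.00129432, -0.00179941, -0.00118806, -0.00195707,
       -0.00018703]), 'effort': array([ 1.69858695e-04, -3.94905567e+01, -3.71361566e+01, -1.71165434e-04,
        4.01897763e-03, -1.59645123e-05]), 'tool_pos': array([0.17478569, 0.59947194, 0.23018325]), 'tool_rot': array([-1.56111056,  0.22316424, -0.22244435]), 'contact_force': array([ 0.1458642 , -0.03047122, -0.16304943]), 'wrist_torque': array([ 0.01181257, -0.05527346, -0.05406447]), 'opening': 0.08513553707307545}
[[ 0.96  -0.001  0.28 ]
 [-0.28  -0.002  0.96 ]
 [-0.    -1.    -0.002]] 0.0187
```

View pics/top1.png

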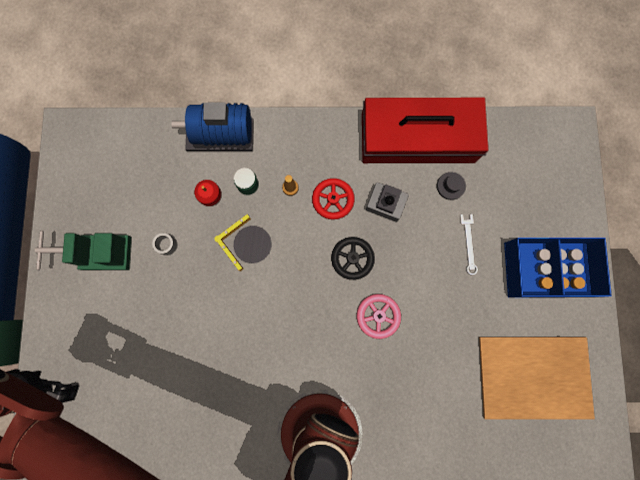

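View pics/scene1.png

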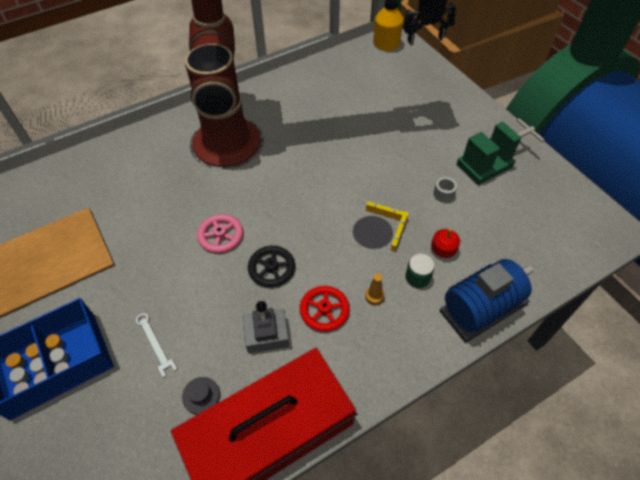

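The top view shows the handwheel at (353,258), the disc at (252,244), the V apex near (217,240) and the toggle box at (387,201). In the scene view the wheel is at (271,266), the disc at (373,233) and the toggle ball at (261,307). The distractors are the red wheel at (333,198) and the pink wheel at (379,316), both in the top view.

```bash
cat > m.py <<'E'
from h import *
def wheel(im,n,c,r=32,lo=75,z=.011):
    # outer contour of dark wheel near c -> fit circle on z plane
    m=(im.max(2)<lo).astype(np.uint8);k=np.zeros_like(m);cv2.circle(k,c,r,1,-1);m&=k
    cs=max(cv2.findContours(m,cv2.RETR_EXTERNAL,cv2.CHAIN_APPROX_NONE)[0],key=cv2.contourArea)[:,0]
    P=np.array([onz(n,u,v,z)[:2] for u,v in cs]).astype(np.float32)
    (x,y),rr=cv2.minEnclosingCircle(P);e=cv2.fitEllipse(P)
    return np.round([x,y,rr],4),np.round(e[0],4),np.round(e[1],4)
def yellow(im,n,box,z=.03):
    u0,v0,u1,v1=box;h=cv2.cvtColor(im,cv2.COLOR_BGR2HSV)
    m=cv2.inRange(h,(22,120,90),(35,255,255));k=np.zeros_like(m);k[v0:v1,u0:u1]=255;m&=k
    v,u=np.nonzero(m);return np.array([onz(n,a,b,z)[:2] for a,b in zip(u,v)]),m
E
python3 - <<'E'
from m import *
T=cv2.imread("pics/top1.png");S=cv2.imread("pics/scene1.png")
for lo in(60,80):print("wheel",wheel(T,"top",(353,258),30,lo),wheel(S,"scene",(271,266),28,lo))
for n,im,c in(("top",T,(252,244)),("scene",S,(373,233))):
    print("disc",wheel(im,n,c,26,105,0.))
for n,im,b in(("top",T,(205,205,260,280)),("scene",S,(355,190,420,260))):
    P,m=yellow(im,n,b);q=cv2.minAreaRect(P.astype(np.float32));print("yel",len(P),np.round(cv2.minEnclosingTriangle(P.astype(np.float32).reshape(-1,1,2))[1][:,0],4).tolist())
def up(im,u0,v0,u1,v1,f):return cv2.resize(im[v0:v1,u0:u1],None,fx=f,fy=f,interpolation=cv2.INTER_CUBIC)
cv2.imwrite("pics/c1.png",np.hstack([up(T,357,171,417,231,6),up(S,235,290,295,350,6)]))
E
```

```text
wheel (array([ 0.4833, -0.0967,  0.0621]), array([ 0.4835, -0.097 ]), array([0.1209, 0.1216])) (array([ 0.4858, -0.0972,  0.0639]), array([ 0.4858, -0.0974]), array([0.1201, 0.125 ]))
wheel (array([ 0.4836, -0.0975,  0.0629]), array([ 0.4832, -0.0975]), array([0.1219, 0.1229])) (array([ 0.4857, -0.0971,  0.0659]), array([ 0.4859, -0.0975]), array([0.1224, 0.1285]))
disc (array([0.5261, 0.1951, 0.0558]), array([0.5264, 0.195 ]), array([0.1074, 0.1078]))
disc (array([0.5265, 0.196 , 0.0563]), array([0.5267, 0.1958]), array([0.1093, 0.1094]))
yel 311 [[0.5396000146865845, 0.3019999861717224], [0.6168000102043152, 0.19859999418258667], [0.4406999945640564, 0.2222999930381775]]
yel 396 [[0.5403000116348267, 0.304500013589859], [0.6223000288009644, 0.19939999282360077], [0.43869999051094055, 0.22179999947547913]]
```

View pics/c1.png

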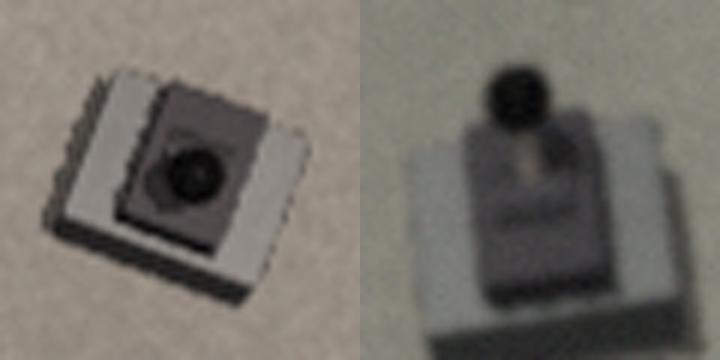

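Both cameras agree to 3 mm on every point:

| Thing | Position (m) | Check |
|---|---|---|
| Wheel centre | (0.4845, -0.097) | Outside radius 62–63 mm, as given |
| Disc centre | (0.526, 0.1955) | – |
| V outer apex | (0.540, 0.303) | 108 mm from the disc, 106 expected |

The V axis heading is therefore about 7° from world +y, and the push line is about 8°. I'll push with the open fingers as a cradle, with tool x pointing backwards along the push.

```bash
cat > plan.py <<'E'
from h import *
def rowsto(p0,Rm,p1,yawz,n,dr=None):
    """n rows from p0,Rm to p1 with tool z heading yawz (rad), tool down"""
    z0=np.arctan2(Rm[1,2],Rm[0,2]);d=-((yawz-z0+np.pi)%(2*np.pi)-np.pi)  # about tool y (down)
    out=[];p=np.array(p0);
    for i in range(n):
        s=Rm.T@((np.array(p1)-p)/(n-i))*1000
        r=np.round(np.r_[s,0,d/n,0],[0,0,0,3,3,3] if 0 else 3);r[:3]=np.round(r[:3],1)
        out.append(r.tolist());p=p+Rm@(r[:3]/1000);Rm=Rm@R.from_rotvec(r[3:]).as_matrix()
    return out,p,Rm
def now():
    o=ctrl.get_obs();return o["tool_pos"],R.from_rotvec(o["tool_rot"]).as_matrix()
def down(yawz):
    z=np.array([np.cos(yawz),np.sin(yawz),0]);y=np.array([0,0,-1.]);return np.c_[np.cross(y,z),y,z]
E
python3 - <<'E'
from plan import *
t,e=two("top",(389.5,200.2),"scene",(261.5,306.2));print("ball",t.round(4),e)
for c in((65,230),(245,300),(120,70),(308,140)):pass
P=[onz("top",357+u/6,171+v/6,.05) for u,v in((65,218),(250,283),(118,70),(308,138))];print(np.round(P,4).tolist())
B=[onz("top",357+u/6,171+v/6,.075) for u,v in((117,210),(212,247),(170,83),(268,118))];print("block",np.round(B,4).tolist(),np.mean(B,0).round(4))
p,Rm=now()
r1,p,Rm=rowsto(p,Rm,(0.40,0.25,0.20),np.arctan2(Rm[1,2],Rm[0,2])-.75,9);print(r1)
r2,p,Rm=rowsto(p,Rm,(0.471,-0.191,0.12),np.radians(-8.1),10);print(r2,p)
E
```

```text
ball [ 0.6278 -0.1902  0.1156] 0.003551034300997943
[[0.623, -0.1406, 0.05], [0.5911, -0.2274, 0.05], [0.6955, -0.1676, 0.05], [0.6616, -0.2573, 0.05]]
block [[0.6209, -0.1619, 0.075], [0.6031, -0.2056, 0.075], [0.6818, -0.1883, 0.075], [0.6647, -0.2336, 0.075]] [ 0.6426 -0.1973  0.075 ]
[[34.9, 3.4, -30.3, 0.0, 0.083, 0.0], [37.3, 3.4, -27.3, 0.0, 0.083, 0.0], [39.4, 3.4, -24.1, 0.0, 0.083, 0.0], [41.3, 3.4, -20.7, 0.0, 0.083, 0.0], [42.8, 3.4, -17.2, 0.0, 0.083, 0.0], [44.1, 3.4, -13.6, 0.0, 0.083, 0.0], [45.1, 3.4, -9.9, 0.0, 0.083, 0.0], [45.8, 3.4, -6.2, 0.0, 0.083, 0.0], [46.2, 3.4, -2.3, 0.0, 0.083, 0.0]]
[[41.5, 8.1, -16.6, 0.0, 0.068, 0.0], [42.5, 8.1, -13.7, 0.0, 0.068, 0.0], [43.3, 8.1, -10.8, 0.0, 0.068, 0.0], [44.0, 8.1, -7.8, 0.0, 0.068, 0.0], [44.4, 8.1, -4.8, 0.0, 0.068, 0.0], [44.6, 8.0, -1.8, 0.0, 0.068, 0.0], [44.6, 8.1, 1.2, 0.0, 0.068, 0.0], [44.4, 8.0, 4.3, 0.0, 0.068, 0.0], [44.1, 8.1, 7.3, 0.0, 0.068, 0.0], [43.5, 8.0, 10.2, 0.0, 0.068, 0.0]] [ 0.47099989 -0.19103676  0.12004132]
```

Request:
jog_arm(moves=[[35, 3.4, -30, 0, 0.083, 0], [37, 3.4, -27, 0, 0.083, 0], [39, 3.4, -24, 0, 0.083, 0], [41, 3.4, -21, 0, 0.083, 0], [43, 3.4, -17, 0, 0.083, 0], [44, 3.4, -14, 0, 0.083, 0], [45, 3.4, -10, 0, 0.083, 0], [46, 3.4, -6, 0, 0.083, 0], [46, 3.4, -2, 0, 0.083, 0], [41, 8, -17, 0, 0.068, 0], [42, 8, -14, 0, 0.068, 0], [43, 8, -11, 0, 0.068, 0]], grip=85)

```text
t: 1.3
tool_pos: [0.4194, 0.1182, 0.176]
tool_rot: [-1.349, 0.96, -0.96]
contact_force: [0.3, 0.6, -0.1]
opening: 0.0855
```

Request:
jog_arm(moves=[[44, 8, -8, 0, 0.068, 0], [44, 8, -5, 0, 0.068, 0], [45, 8, -2, 0, 0.068, 0], [45, 8, 1, 0, 0.068, 0], [44, 8, 4, 0, 0.068, 0], [44, 8, 7, 0, 0.068, 0], [43, 8, 10, 0, 0.068, 0], [0, 0, 0, 0, 0, 0], [0, 0, 0, 0, 0, 0]])

```text
t: 2.2
tool_pos: [0.4672, -0.1887, 0.1199]
tool_rot: [-1.139, 1.315, -1.311]
contact_force: [-0.6, 1.2, 0.9]
opening: 0.0848
```

```bash
python3 - <<'E'
from plan import *
p,Rm=now();print(p,Rm.round(3),ctrl.get_obs()["opening"])
print(rowsto(p,Rm,(.471,-.191,.12),np.radians(-8.1),1)[0], R.from_matrix(Rm.T@down(np.radians(-8.1))).as_rotvec())
snap("wrist","w1.png")
E
```

```text
[ 0.46722562 -0.18866605  0.11986153] [[-0.141 -0.002  0.99 ]
 [-0.99   0.001 -0.141]
 [-0.001 -1.    -0.002]] 0.08480370537263561
[[1.8, -0.1, 4.1, 0.0, -0.0, 0.0]] [ 0.0018279  -0.00029942 -0.0011647 ]
```

View pics/w1.png

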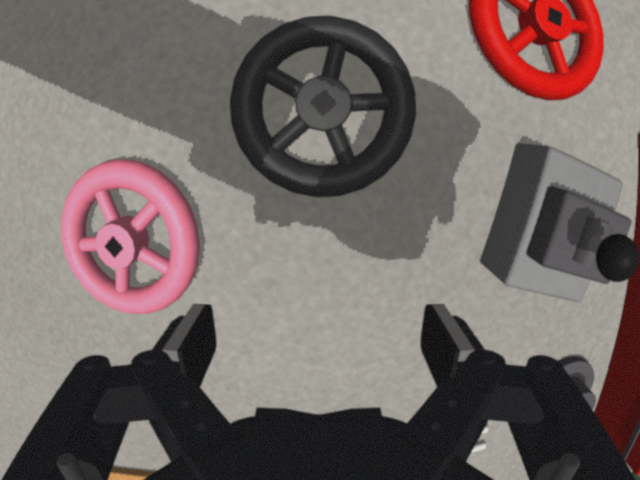

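The wrist view shows the wheel ahead and centred between the fingers (hub at (323,102), finger midpoint about u = 318). The space under the fingers is clear, so I'm descending behind the wheel.

Request:
jog_arm(moves=[[2, 30, 4, 0, 0, 0], [0, 30, 0, 0, 0, 0], [0, 30, 0, 0, 0, 0], [0, 20, 0, 0, 0, 0], [0, 8, 0, 0, 0, 0], [0, 3, 0, 0, 0, 0], [0, 3, 0, 0, 0, 0], [0, 0, 0, 0, 0, 0], [0, 0, 0, 0, 0, 0]])

```text
t: 3.15
tool_pos: [0.4723, -0.1912, -0.0022]
tool_rot: [-1.139, 1.31, -1.313]
contact_force: [-1.8, -0.8, 0.4]
opening: 0.085
```

Request:
jog_arm(moves=[[0, 2, 0, 0, 0, 0], [0, 2, 0, 0, 0, 0], [-10, 0, 0, 0, 0, 0], [-12, 0, 0, 0, 0, 0], [-6, 0, 0, 0, 0, 0], [-6, 0, 0, 0, 0, 0], [-6, 0, 0, 0, 0, 0], [-6, 0, 0, 0, 0, 0], [-8, 0, 0, 0, 0, 0], [-8, 0, 0, 0, 0, 0], [-8, 0, 0, 0, 0, 0], [-8, 0, 0, 0, 0, 0]])

```text
t: 4.35
tool_pos: [0.4825, -0.113, -0.0073]
tool_rot: [-1.14, 1.312, -1.312]
contact_force: [-0.5, -0.7, -0.4]
opening: 0.0851
```

```bash
python3 - <<'E'
from plan import *
p,Rm=now();print(p,Rm.round(3),ctrl.get_obs()["contact_force"])
cv2.imwrite("pics/c2.png",np.hstack([snap("wrist","w2.png")[0:480:2,0:640:2],cv2.resize(snap("scene","s2.png")[160:360,200:440],(320,240))]))
E
```

```text
[ 0.48249551 -0.11298272 -0.00727761] [[-0.14  0.    0.99]
 [-0.99 -0.   -0.14]
 [ 0.   -1.    0.  ]] [-0.54325058 -0.74206068 -0.43972367]
```

View pics/c2.png

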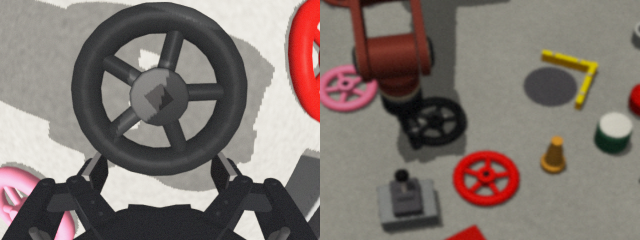

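The wheel sits in the cradle: the wrist view shows both fingers at its rim and the hub centred. I'm carrying on with the push.

Request:
jog_arm(moves=[[-12, 0, 0, 0, 0, 0], [-15, 0, 0, 0, 0, 0], [-18, 0, 0, 0, 0, 0], [-18, 0, 0, 0, 0, 0], [-18, 0, 0, 0, 0, 0], [-18, 0, 0, 0, 0, 0], [-18, 0, 0, 0, 0, 0], [-18, 0, 0, 0, 0, 0], [-18, 0, 0, 0, 0, 0], [-15, 0, 0, 0, 0, 0], [-10, 0, 0, 0, 0, 0], [-5, 0, 0, 0, 0, 0]])

```text
t: 5.65
tool_pos: [0.5079, 0.0684, -0.0073]
tool_rot: [-1.141, 1.311, -1.311]
contact_force: [-0.8, -3.1, 0.4]
opening: 0.0851
```

Request:
jog_arm(moves=[[-10, 0, 0, 0, 0, 0], [-10, 0, 0, 0, 0, 0], [-10, 0, 0, 0, 0, 0], [-8, 0, 0, 0, 0, 0], [-5, 0, 0, 0, 0, 0], [-5, 0, 0, 0, 0, 0], [0, 0, 0, 0, 0, 0]])

```text
t: 6.35
tool_pos: [0.5147, 0.116, -0.0073]
tool_rot: [-1.139, 1.312, -1.311]
contact_force: [0.7, -0.5, 0.0]
opening: 0.0848
```

```bash
python3 - <<'E'
from plan import *
p,Rm=now();print(p,Rm.round(3),ctrl.get_obs()["contact_force"])
print("assumed wheel",p-.0575*Rm[:,0])
snap("top","t3.png")
cv2.imwrite("pics/c3.png",np.hstack([snap("wrist","w3.png")[0:480:2,0:640:2],cv2.resize(snap("scene","s3.png")[160:280,300:460],(320,240))]))
E
```

```text
[ 0.51469351  0.11599227 -0.00731693] [[-0.139  0.     0.99 ]
 [-0.99   0.001 -0.139]
 [-0.001 -1.    -0.   ]] [ 0.71284219 -0.47808763  0.01866237]
assumed wheel [ 0.52270348  0.1729316  -0.00726161]
```

View pics/c3.png

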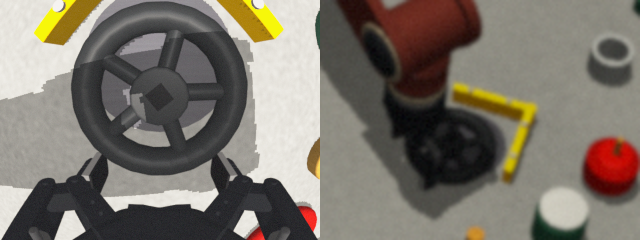

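The wheel is about 20 mm short of the fences and centred on the V. I'll close the gap slowly and watch the force.

Request:
jog_arm(moves=[[-4, 0, 0, 0, 0, 0], [-4, 0, 0, 0, 0, 0], [-3, 0, 0, 0, 0, 0], [-3, 0, 0, 0, 0, 0], [0, 0, 0, 0, 0, 0]])

```text
t: 7.0
tool_pos: [0.5166, 0.1295, -0.0073]
tool_rot: [-1.139, 1.312, -1.311]
contact_force: [0.1, -1.6, -0.3]
opening: 0.0848
```

Request:
jog_arm(moves=[[-2, 0, 0, 0, 0, 0], [-1, 0, 0, 0, 0, 0], [0, 0, 0, 0, 0, 0]])

```text
t: 7.3
tool_pos: [0.517, 0.1321, -0.0073]
tool_rot: [-1.14, 1.312, -1.311]
contact_force: [-0.6, -2.1, 1.1]
opening: 0.0848
```

Request:
jog_arm(moves=[[-1, 0, 0, 0, 0, 0], [-1, 0, 0, 0, 0, 0], [0, 0, 0, 0, 0, 0]])

```text
t: 7.6
tool_pos: [0.5173, 0.1341, -0.0073]
tool_rot: [-1.14, 1.312, -1.312]
contact_force: [-0.2, -2.0, -0.3]
opening: 0.0849
```

Request:
jog_arm(moves=[[-1, 0, 0, 0, 0, 0], [-1, 0, 0, 0, 0, 0], [0, 0, 0, 0, 0, 0]])

```text
t: 7.9
tool_pos: [0.5176, 0.1361, -0.0073]
tool_rot: [-1.14, 1.312, -1.311]
contact_force: [0.0, -2.1, -0.2]
opening: 0.085
```

Request:
jog_arm(moves=[[-1, 0, 0, 0, 0, 0], [-1, 0, 0, 0, 0, 0], [0, 0, 0, 0, 0, 0]])

```text
t: 8.2
tool_pos: [0.5179, 0.1381, -0.0073]
tool_rot: [-1.14, 1.312, -1.311]
contact_force: [-0.6, -2.7, -0.1]
opening: 0.0852
```

Request:
jog_arm(moves=[[-1, 0, 0, 0, 0, 0], [-1, 0, 0, 0, 0, 0], [0, 0, 0, 0, 0, 0]])

```text
t: 8.5
tool_pos: [0.5181, 0.1401, -0.0073]
tool_rot: [-1.14, 1.312, -1.311]
contact_force: [-0.9, -2.1, -0.3]
opening: 0.0849
```

Request:
jog_arm(moves=[[-1, 0, 0, 0, 0, 0], [0, 0, 0, 0, 0, 0]])

```text
t: 8.7
tool_pos: [0.5182, 0.1408, -0.0073]
tool_rot: [-1.14, 1.311, -1.312]
contact_force: [-0.4, -3.0, 0.1]
opening: 0.0852
```

Request:
jog_arm(moves=[[-1, 0, 0, 0, 0, 0], [0, 0, 0, 0, 0, 0]])

```text
t: 8.9
tool_pos: [0.5181, 0.1412, -0.0074]
tool_rot: [-1.142, 1.311, -1.312]
contact_force: [-1.3, -6.4, 1.8]
opening: 0.0848
```

Request:
jog_arm(moves=[[-1, 0, 0, 0, 0, 0], [0, 0, 0, 0, 0, 0]])

```text
t: 9.1
tool_pos: [0.5182, 0.1415, -0.0074]
tool_rot: [-1.143, 1.31, -1.313]
contact_force: [-1.8, -10.2, 1.6]
opening: 0.0849
```

Request:
jog_arm(moves=[[-1, 0, 0, 0, 0, 0], [0, 0, 0, 0, 0, 0], [0, 0, 0, 0, 0, 0]])

```text
t: 9.4
tool_pos: [0.5183, 0.1417, -0.0075]
tool_rot: [-1.145, 1.31, -1.314]
contact_force: [-0.9, -11.8, 1.6]
opening: 0.0851
```

```bash
python3 - <<'E'
from plan import *
p,Rm=now();print(p,ctrl.get_obs()["contact_force"]);W=snap("wrist","w4.png")
P=ctrl.camera_params("wrist");print({k:np.round(v,4).tolist() if k!="model" else v for k,v in P.items()})
cv2.imwrite("pics/c4.png",np.hstack([W[0:400,80:560],cv2.resize(snap("scene","s4.png")[180:270,340:420],(320,400))]))
E
```

```text
[ 0.51826067  0.1417462  -0.00745793] [ -0.93967244 -11.83892307   1.64390236]
{'fx': 371.6483, 'fy': 371.6483, 'cx': 317.9982, 'cy': 242.049, 'T_tool_cam': [[0.0014, -0.9567, -0.2911, -0.0739], [-0.0003, 0.2911, -0.9567, -0.1424], [1.0, 0.0014, 0.0001, -0.0], [0.0, 0.0, 0.0, 1.0]]}
```

View pics/c4.png

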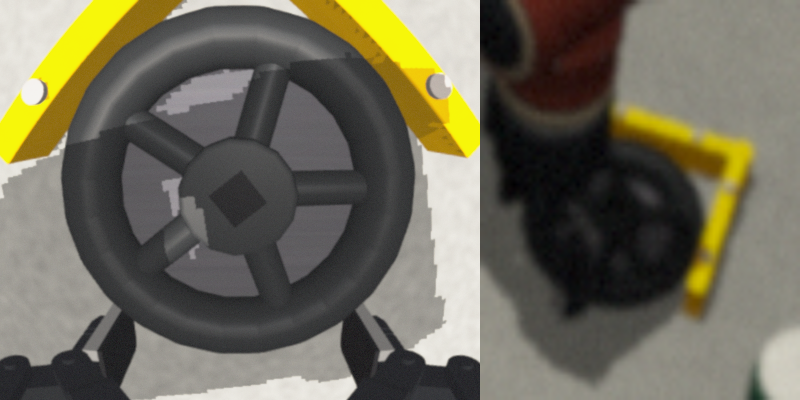

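Both fences show contact in the wrist view: the rim touches the left one near (95,100) and the right one near (385,100). The reaction of about 12 N along the V axis agrees. Next I back straight out and rise.

Request:
jog_arm(moves=[[2, 0, 0, 0, 0, 0], [3, 0, 0, 0, 0, 0], [5, 0, 0, 0, 0, 0], [10, 0, 0, 0, 0, 0], [15, 0, 0, 0, 0, 0], [15, 0, 0, 0, 0, 0], [0, 0, 0, 0, 0, 0], [0, -30, 0, 0, 0, 0], [0, -45, 0, 0, 0, 0], [0, -45, 0, 0, 0, 0], [0, -45, 0, 0, 0, 0], [0, -40, 0, 0, 0, 0]])

```text
t: 10.7
tool_pos: [0.5119, 0.0943, 0.2003]
tool_rot: [-1.138, 1.311, -1.312]
contact_force: [0.1, -0.4, -0.1]
opening: 0.085
```

Request:
jog_arm(moves=[[35, 0, 0, 0, 0, 0], [40, 0, 0, 0, 0.06, 0], [40, 0, 0, 0, 0.06, 0], [40, 0, 0, 0, 0.06, 0], [40, 0, 0, 0, 0.055, 0], [0, 0, 0, 0, 0, 0], [0, 0, 0, 0, 0, 0]], grip=0)

```text
t: 11.4
tool_pos: [0.4702, -0.0963, 0.1977]
tool_rot: [-1.006, 1.481, -1.481]
contact_force: [-0.2, 0.5, 0.9]
opening: -0.0001
```

```bash
python3 - <<'E'
from m import *;from plan import *
p,Rm=now();print(p,Rm.round(3),ctrl.get_obs()["opening"],ctrl.get_obs()["contact_force"])
T=snap("top","t5.png");S=snap("scene","s5.png")
for n,im in(("top",T),("scene",S)):
    c=tuple(int(round(x)) for x in proj(n,(.527,.197,.011)))
    print(n,c,wheel(im,n,c,30,70))
print(rowsto(p,Rm,(.579,-.171,.2),np.radians(-21.5),5)[0])
def up(im,u,v):return cv2.resize(im[v-40:v+40,u-50:u+50],(400,320),interpolation=cv2.INTER_CUBIC)
a=[proj(n,(.527,.21,.02)) for n in("top","scene")]
cv2.imwrite("pics/c5.png",np.hstack([up(T,*map(int,a[0])),up(S,*map(int,a[1]))]))
E
```

```text
[ 0.47022897 -0.0962741   0.19769814] [[-0.368  0.     0.93 ]
 [-0.93   0.001 -0.368]
 [-0.001 -1.     0.   ]] -5.639435019558444e-05 [-0.15075173  0.50061914  0.91729325]
top (251, 243) (array([0.5254, 0.1975, 0.0632]), array([0.5262, 0.1962]), array([0.1212, 0.1219]))
scene (373, 229) (array([0.5288, 0.1978, 0.0657]), array([0.5271, 0.1959]), array([0.119, 0.129]))
[[5.9, -0.5, 25.7, 0.0, -0.0, 0.0], [5.9, -0.5, 25.7, 0.0, -0.0, 0.0], [5.9, -0.4, 25.7, 0.0, -0.0, 0.0], [5.9, -0.5, 25.8, 0.0, -0.0, 0.0], [5.8, -0.4, 25.7, 0.0, -0.0, 0.0]]
```

View pics/c5.png

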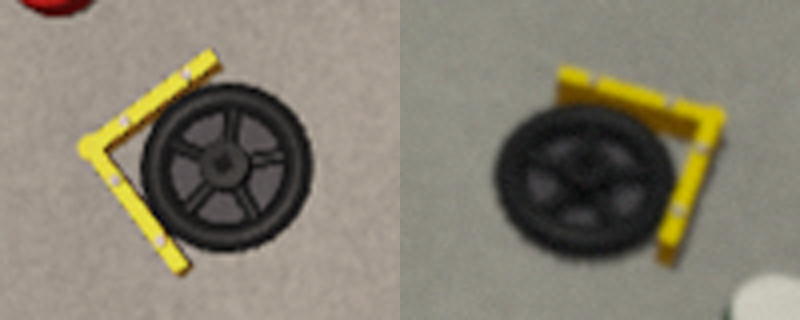

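The wheel is seated. Its centre measures (0.5265, 0.196) against the disc at (0.5265, 0.1955), and the crops show the rim against both fences. Next is the toggle: stop about 25 mm short of the ball, then descend.

Request:
jog_arm(moves=[[6, 0, 26, 0, 0, 0], [6, 0, 26, 0, 0, 0], [6, 0, 26, 0, 0, 0], [6, 0, 26, 0, 0, 0], [6, 0, 25, 0, 0, 0], [0, 30, 0, 0, 0, 0], [0, 40, 0, 0, 0, 0], [0, 28, 0, 0, 0, 0], [0, 0, 0, 0, 0, 0]])

```text
t: 12.4
tool_pos: [0.5764, -0.1678, 0.0939]
tool_rot: [-1.015, 1.488, -1.471]
contact_force: [-0.3, -0.2, -0.3]
opening: -0.0
```

```bash
python3 - <<'E'
from plan import *
p,Rm=now();print(p,ctrl.get_obs()["contact_force"]);
b=Rm.T@(np.array([.6278,-.1902,.1156])-p)*1000;print("ball in tool",b.round(1))
W=snap("wrist","w6.png");S=snap("scene","s6.png")
cv2.imwrite("pics/c6.png",np.hstack([cv2.resize(W,(480,360)),cv2.resize(S[270:350,225:305],(320,360)) if 0 else cv2.resize(S[265:355,225:305],(320,360))]))
E
```

```text
[ 0.5764134  -0.16780154  0.09385573] [-0.33881366 -0.22526365 -0.25555939]
ball in tool [  2.1 -22.3  55.8]
```

View pics/c6.png

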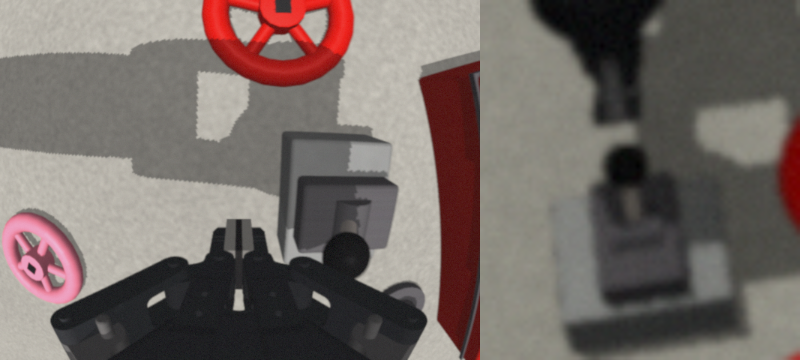

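The wrist view confirms the ball (347,255) is ahead on the +z side with the fingers clear. The ball is 56 mm along tool z and 2 mm off sideways. I'll raise 7 mm so the fingertip section meets it, then push.

Request:
jog_arm(moves=[[2, -7, 8, 0, 0, 0], [0, 0, 12, 0, 0, 0], [0, 0, 6, 0, 0, 0], [0, 0, 6, 0, 0, 0], [0, 0, 6, 0, 0, 0], [0, 0, 6, 0, 0, 0], [0, 0, 6, 0, 0, 0], [0, 0, 6, 0, 0, 0], [0, 0, 6, 0, 0, 0], [0, 0, 0, 0, 0, 0]])

```text
t: 13.5
tool_pos: [0.6371, -0.1958, 0.1064]
tool_rot: [-1.007, 1.479, -1.48]
contact_force: [-0.6, 0.6, -0.3]
opening: -0.0003
```

Request:
jog_arm(moves=[[0, 0, 4, 0, 0, 0], [0, 0, 4, 0, 0, 0], [0, 0, 0, 0, 0, 0]])

```text
t: 13.8
tool_pos: [0.6428, -0.1979, 0.106]
tool_rot: [-1.01, 1.483, -1.477]
contact_force: [-4.6, 1.5, 1.2]
opening: -0.0
```

Request:
jog_arm(moves=[[0, 0, 2, 0, 0, 0], [0, 0, 2, 0, 0, 0], [0, 0, 0, 0, 0, 0]])

```text
t: 14.1
tool_pos: [0.6433, -0.1981, 0.1058]
tool_rot: [-1.016, 1.491, -1.471]
contact_force: [-17.3, 5.7, 8.2]
opening: -0.0001
```

The end stop is met at the predicted place, with force rising to 18 N and the TCP about 3 mm short of the pivot. Backing off to check.

Request:
jog_arm(moves=[[0, 0, -4, 0, 0, 0], [0, 0, -12, 0, 0, 0], [0, 0, -25, 0, 0, 0], [0, 0, -30, 0, 0, 0], [0, -45, -20, 0, 0, 0], [0, -45, 0, 0, 0, 0], [0, -40, -30, 0, 0, 0], [0, 0, -40, 0, 0, 0], [0, 0, -40, 0, 0, 0], [0, 0, 0, 0, 0, 0]])

```text
t: 15.1
tool_pos: [0.4578, -0.1248, 0.2365]
tool_rot: [-1.008, 1.479, -1.48]
contact_force: [0.2, 0.1, -1.2]
opening: 0.0001
```

```bash
python3 - <<'E'
from m import *;from plan import *
p,Rm=now();print(p,ctrl.get_obs()["contact_force"])
T=snap("top","t7.png");S=snap("scene","s7.png")
for n,im in(("top",T),("scene",S)):
    c=tuple(int(round(x)) for x in proj(n,(.527,.197,.011)));print(n,wheel(im,n,c,30,70))
D=[cv2.absdiff(cv2.imread("pics/%s1.png"%n),i).max(2) for n,i in(("top",T),("scene",S))]
dark=[]
for n,im in(("top",T),("scene",S)):
    u,v=map(int,proj(n,(.668,-.206,.116)));m=(im[v-12:v+12,u-12:u+12].max(2)<35).astype(np.uint8)
    k=cv2.connectedComponentsWithStats(m);i=1+k[2][1:,4].argmax();dark.append((k[3][i]+[u-12,v-12],k[2][i]));print(dark[-1])
print(two("top",dark[0][0],"scene",dark[1][0]))
cv2.imwrite("pics/c7.png",np.hstack([cv2.resize(T[90:330,30:520],(490,300)) ,cv2.resize(S[265:355,225:305],(267,300))]))
E
```

```text
[ 0.45775512 -0.12478699  0.23648304] [ 0.24968094  0.09907028 -1.18888375]
top (array([0.5249, 0.1971, 0.0633]), array([0.5262, 0.1962]), array([0.1211, 0.1219]))
scene (array([0.5279, 0.1971, 0.0658]), array([0.527, 0.196]), array([0.1186, 0.1294]))
(array([394.23333333, 186.03333333]), array([ 8,  9,  9,  9, 60], dtype=int32))
(array([263.24761905, 324.21904762]), array([  8,   7,  12,  14, 105], dtype=int32))
(array([ 0.66801057, -0.20584651,  0.11202871]), np.float64(0.001430822923748096))
```

View pics/c7.png

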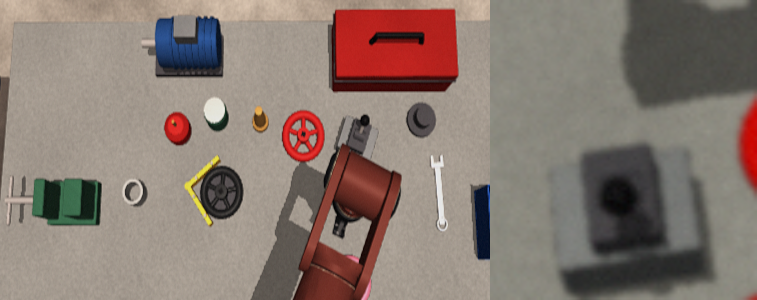

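The toggle ball is now at (0.668, -0.206, 0.112). It moved 43 mm, where a full swing is 42–48 mm depending on its start angle. The wheel has not moved and the other things are in place, so I'm handing in.

```bash
python3 -c "
from station import ctrl;print(ctrl.finish_job())"
```

```text
the job is handed in; nothing more can be done
None
```

The handwheel is seated in the V stop and the black toggle is pushed over to its end stop. I handed the job in at about 15 s of the 72 s allowed. No verdict was reported.

- **Wheel:** I pushed it flat along the bench with the open fingers cradling its rim until the reaction rose to about 12 N along the V axis. After backing off, its centre measured (0.5265, 0.196) m, within about 1 mm of the magnet disc. The pictures showed the rim against both fences. A second measurement after the toggle push gave the same position.
- **Toggle:** I pushed it with the shut fingers, only after the wheel was checked as seated, until it met the stop at about 19 N. The ball then measured (0.668, -0.206, 0.112) m. That is 43 mm of travel, where a full swing is 42 to 48 mm. The ball measured 4 mm lower than the 116 mm expected, which is within the measuring error.
- **Other things:** The last top view showed nothing else displaced by eye. The arm hid the pink wheel, which I did not measure. The robot was clear of everything at the end.

No check failed. The two cameras differed by up to 3 mm, in line with the stated calibration.

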